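Top up a carton row on the pantry rack and close it up with the sliding divider

TASK

Take the yellow carton that stands on the table and stand it on the rack's lower shelf at the open end of the row of yellow cartons, upright and in line with them, between the row and the sliding divider. Then take the divider by its orange tab and slide it along its rail until the whole row is closed up snugly against the clamped divider at the other end, with no gaps left but without crushing the cartons, and let go. Leave everything else where it stands.

Things in the scene. Friction and masses are not known exactly. Their poses are not given: they have to be found in the camera images.
- rack: Worktop wire rack, fixed, open at front and back, 640 wide (y) x 220 mm deep (x), four 20 mm corner posts. Origin on the table under its middle; x to its rear (away from the robot at yaw 0), y to its left, z up. Grey lower shelf, top 60 mm above the table.
- deck_edge (a point): Middle of the lower shelf's front edge, on its top surface (x = -110 mm in the rack's frame). A 22 mm wide aluminium divider rail runs along the front of this edge, 2 mm below the shelf's top. No raised lip.
- wire_shelf_edge (a point): Middle of the front edge of the open wire shelf above, at its underside: 240 mm above the lower shelf and only 52 mm behind its front edge, so an upright tool cannot reach over the lower shelf; it must lean back towards the rack's front (hand nearer to the robot than the fingertips) by 20 to 40 degrees.
- end_divider: White divider with grey foot, clamped on the rail, that ends the carton row on the left (+y); where it is clamped varies. Panel 165 deep x 4 x 80 mm high. Frame parallel to the rack's; origin at the lower shelf's top and front edge, in the plane of the face that looks at the row (to -y), so cartons stand at y < 0 here.
- divider (a joint): How far the sliding divider has been slid along the rail, m: 0 = fully right (-y of the rack), grows to 0.30 towards the left (+y), where the row is closed up. It takes about 2.5 N to slide alone and up to 10 N pushing loose cartons along; when the row is home the force rises steeply. It stays where it is left.
- divider_grip (a point): Where to pinch the sliding divider: on its orange pull tab, 20 wide (y) x 14 thick x 70 mm long, that stands on the divider's foot in front of the shelf edge and leans 30 degrees from vertical towards the rack's front (-x). This point is 44 mm up the tab, 26 mm below its top end, 42 mm above the shelf's top. Frame parallel to the rack's.
- divider_face (a point): On the sliding divider's face that looks at the row (to +y), 80 mm behind the shelf's front edge, 40 mm above the shelf. White panel 165 deep x 4 x 80 mm high on an orange foot that runs on the rail and is 70 mm wide, half to each side. Frame parallel to the rack's.
- carton0_center (a point): Centre of the row's leftmost carton, next to the clamped divider: yellow dry-food carton with white band and red spot, 100 deep (x) x 56 wide (y) x 170 mm high, about 0.18 kg (varies by a third). It slides along the shelf when pushed and bears a push of 30 N.
- carton1_center (a point): Centre of the row's second carton, same kind and size.
- carton2_center (a point): Centre of the row's third carton, same kind and size. The cartons stand with gaps and slightly askew, their fronts about 14 mm behind the shelf's front edge (centres 64 mm). Between the third one and the sliding divider at least 100 mm of shelf is free.
- new_carton_center (a point): Centre (85 mm above its underside) of the loose carton that stands upright on the table before the rack, at its left or right: yellow dry-food carton with white band and red spot, 100 deep (x) x 56 wide (y) x 170 mm high, about 0.18 kg (varies by a third). It is grasped across y, the 56 mm width.
- blue_carton: Bystander: a blue carton, 90 x 64 x 150 mm, on the table on the other side; origin under its centre.
- tin_a: Bystander: food tin with a red label, 60 mm wide, 85 mm high, on the rack's lower shelf right of the sliding divider; origin under its centre.
- tin_b: Bystander: food tin with a green label, same size, behind the other tin; origin under its centre.
- bottle: Bystander: green bottle, 64 mm wide, 210 mm high, on the table left of the rack; origin under its centre.
- jar: Bystander: amber jar with a red cap, 70 mm wide, 100 mm high, on the table right of the rack; origin under its centre.
Mind the look-alikes: they are no part of the job. What is shaped like the part that bears new_carton_center but purple is not meant. What is shaped like the part that bears carton1_center but purple is not meant.

How it is judged:
On the way:
1. the new carton stands upright and released on the rack's lower shelf between the row and the sliding divider, in line with the row (its centre 46 to 82 mm behind the shelf's front edge) (y of new_carton_center in the frame of end_divider below -0.19 m and y of new_carton_center in the frame of divider_face above 0.02 m and x of new_carton_center in the frame of end_divider between 0.046 and 0.082 m and z of new_carton_center in the frame of end_divider between 0.08 and 0.09 m and angle between new_carton_center's own z axis and vertical below 0.06 rad and contact force between the fingers and new_carton below 0.2 N), for 0.2 s.
At the end, for the whole second after the job is handed in: All four yellow cartons upright (3 deg) on the lower shelf, the new one next to the sliding divider, centres 46-82 mm behind the shelf's front edge; sliding divider's face at most 226 mm from the clamped one's (four cartons 224 mm, so 2 mm slack in all); all at rest, released (y of carton0_center in the frame of end_divider between -0.031 and -0.024 m and x of carton0_center in the frame of end_divider between 0.046 and 0.082 m and z of carton0_center in the frame of end_divider between 0.08 and 0.09 m and angle between each of carton0_center, carton1_center, carton2_center, new_carton_center's own z axis and vertical below 0.06 rad and linear speed of each of carton0, carton1, carton2, new_carton below 0.02 m/s and y of carton1_center in the frame of end_divider between -0.087 and -0.08 m and x of carton1_center in the frame of end_divider between 0.046 and 0.082 m and z of carton1_center in the frame of end_divider between 0.08 and 0.09 m and y of carton2_center in the frame of end_divider between -0.143 and -0.136 m and x of carton2_center in the frame of end_divider between 0.046 and 0.082 m and z of carton2_center in the frame of end_divider between 0.08 and 0.09 m and y of new_carton_center in the frame of end_divider between -0.199 and -0.192 m and x of new_carton_center in the frame of end_divider between 0.046 and 0.082 m and z of new_carton_center in the frame of end_divider between 0.08 and 0.09 m and y of divider_face in the frame of end_divider above -0.226 m and velocity of joint divider between -0.01 and 0.01 m/s); the robot touches nothing.
It fails at once if a carton is crushed: the sliding divider presses the new carton with more than 35 N (contact force between divider and new_carton above 35 N).
It fails at once if a carton of the row is knocked over (leans more than 17 degrees) (angle between any of carton0_center, carton1_center, carton2_center, new_carton_center's own z axis and vertical above 0.3 rad).
It fails at once if a bystander (blue carton, tins, bottle, jar) is shifted by more than 25 mm or tipped (distance of any of blue_carton, tin_a, tin_b, bottle, jar from where it was at the start of the episode above 0.025 m or angle between any of blue_carton, tin_a, tin_b, bottle, jar's own z axis and vertical above 0.3 rad).
It also fails if it takes over 64 s, if anything falls off the work surface, if the arm or the gripper's body presses on something with over 40 N, if the wrist force passes 120 N, or if a joint passes its speed limit or range.

ROBOT

A 7-joint arm with a two-finger parallel gripper is mounted at the origin on the work surface. World frame = base frame: x ahead of the robot, y to its left, z up, the work surface at z = 0. Lengths are in m, angles in rad, forces in N, time in s.
With the tool pointing down it reaches from about 0.425 to 0.925 m from the base axis. Payload 6.8 kg.
Tool frame: the origin (TCP) lies on the mounting face of the last link; the fingertips stand 173 mm ahead of it and the grasp point (between the pads) lies 155 mm ahead of it; z points along the fingers, y is the line along which they close (so a half turn about z gives the same grasp; the last joint's range is limited). The gripper opens to 85 mm and grips with 20 to 120 N. Pads are 22 mm wide; open, the fingers measure 114 mm over their backs; the gripper's body (76 mm by 85 mm) begins 54 mm behind the grasp point. The pads swing forward as they close: fully open they stand 13 mm farther back than shut.
Start: joints at [-1.339, 0.477, 0.022, 1.555, -0.011, 1.109, -0.083], TCP at [0.225, 0.636, 0.405] pointing down, gripper open.
Joint ranges: [-2.96, 2.96], [-0.34, 2.1], [-1.41, 1.46], [0.24, 2.44], [-1.37, 4.51], [0.17, 1.92], [-2.96, 2.96]. Speed limits (rad/s): [2.39, 2.39, 3.14, 3.14, 3.14, 3.14, 3.14].

INTERFACE

Orientations are given as a unit quaternion [w, x, y, z].
In Python, from station import bot gives the robot as it stands. The module is installed in compiled form; this text tells all that it offers.
- The arm moves only by the shell command python3 -m pendant 'ROWS' [FORCE]. ROWS is JSON, a list of rows, each a list of 5 numbers: the finger opening in m, from 0 to 0.0854, then the shift along the tool's x, y, z in m, then the turn about the tool's z in degrees. In form: [[jaw, x, y, z, yaw], ...]. A call has 1 to 12 rows; each row shifts and turns the commanded pose from where the row before left it, along the tool's axes as they then stand; what a row does not reach is not made up. A row lasts 1/12 s, in which the tool goes at most 41.7 mm and 7.16 degrees, less where a joint would pass 70% of its speed; a pose out of reach is approached as far as the arm can. A call with a gripper value outside its range is refused whole. The fingers move at their own pace and stop on an object; FORCE is the grip in N (left out, the last holds). Time passes only in rows, so rows that do not move let the fingers close. It gives the time, the measured TCP pose, the force, the opening and the grip force at its end, in the units of the state.
- bot.get_obs(): the state, without advancing time (a new reading comes with each control period).
- bot.read_camera(name): name is "side" or "top"; returns (picture, depth): 384x512x3 uint8, blue, green, red; 384x512 float32, m along the optical axis (not along the pixel's ray), 0 where there is no reading.
- bot.camera_model(name): a dict with "intrinsics" (3x3 intrinsics, pixels), "R" (3x3) and "t" (3): a world point X has camera coordinates R X + t. Camera axes: x right, y down, z forward; pixel columns grow to the right and rows downward; lengths in m; the calibration is good to about 2 mm. A picture is of the moment at which its call begins. camera_model takes no time and is no camera call.
- bot.hand_in(): hands the job in; it is judged then, once.
Trained networks look in the newest picture that a camera, given by its name, has taken for a name from the list of things; names that differ only in an ending like _2 or _b are one class to them, and where a whole thing is asked for, a point or a joint stands for the part that bears it (a point fixed in the world has none). Each returns a list of dicts, best first, with "score" (0 to 1); they miss things now and then, are a little off and sometimes report something else, mostly with a low value. They report only what shows in the picture. A call takes as long as a camera call. They do not tell look-alikes from the thing itself.
- bot.boxes_of(name, camera): "at" ([column, row] in pixels, amid what is visible of it).
- bot.trace(name, camera): "mask" (384x512 bool, what is visible of it) and "at" ([column, row] in pixels, amid what is visible of it).
- bot.pinpoint(name, camera): "at" ([column, row] in pixels: a listed point, or the origin of a listed thing).
The state is a dict: "t": time; "q": joint angles; "joint_vel": joint speeds; "joint_torque": joint torques, N m; "eef_pos": TCP position; "tool_rot": TCP orientation; "contact_force": force on the tool from outside, world axes, zero at the start; "torque": the same for the moment, N m; "gripper_width": opening from 0.0 (shut) to 1.0 (fully open); "grasp_force": force on a finger pad.
Only numpy, scipy, OpenCV 4.12 (cv2) and the standard library are available. Lean on these libraries where they do the work, as an engineer would, in place of code of your own. Each camera call takes 0.05 s, during which the arm holds its last target. There are 200 camera calls.

## Working session

There is one attempt and no reset: what is moved stays moved. The work goes in short steps, Python scripts to look and compute and a shell command to move; the robot and the scene stay as the last step left them, time stands still between calls to the robot, and variables do not carry over. Pictures are saved under pics/ and viewed, at most 13 in all, crops included, and the job is handed in when it is done.

```bash
mkdir -p pics
cat > h.py <<'E'
import numpy as np, cv2
from station import bot
def cam(n):
    m=bot.camera_model(n); return np.array(m["intrinsics"]),np.array(m["R"]),np.array(m["t"])
def world(n,px,d):
    K,R,t=cam(n); c=np.linalg.inv(K)@np.array([px[0],px[1],1.])*d; return R.T@(c-t)
def cloud(n,D):
    K,R,t=cam(n); v,u=np.mgrid[:384,:512]
    c=np.stack([(u-K[0,2])/K[0,0]*D,(v-K[1,2])/K[1,1]*D,D],-1); return (c-t)@R
def pix(n,X):
    K,R,t=cam(n); c=K@(R@np.array(X)+t); return c[:2]/c[2]
E
python3 - <<'E'
from h import *
ims=[]
for n in("side","top"):
    p,d=bot.read_camera(n); np.save(n+"_d.npy",d); cv2.imwrite(n+".png",p); cv2.imwrite(f"pics/{n}0.png",cv2.resize(p,(800,600)))
    K,R,t=cam(n); print(n,"pos",-R.T@t, "fwd",R[2])
    for k in("deck_edge","wire_shelf_edge","end_divider","divider_grip","divider_face","carton0_center","carton1_center","carton2_center","new_carton_center"):
        print(k,[(np.round(r["at"]).tolist(),round(r["score"],2)) for r in bot.pinpoint(k,n)[:3]])
o=bot.get_obs();print(o)
E
```

```text
side pos [-0.03903618 -0.86954352  0.89967106] fwd [ 0.49833296  0.66366525 -0.55786441]
deck_edge [([245.0, 220.0], 0.87), ([271.0, 220.0], 0.72)]
wire_shelf_edge [([259.0, 158.0], 0.97), ([221.0, 198.0], 0.57)]
end_divider [([165.0, 184.0], 0.65), ([222.0, 196.0], 0.63)]
divider_grip [([277.0, 239.0], 0.97)]
divider_face [([298.0, 224.0], 0.72), ([219.0, 199.0], 0.5)]
carton0_center [([238.0, 179.0], 0.87)]
carton1_center [([204.0, 223.0], 0.81), ([250.0, 187.0], 0.73), ([247.0, 219.0], 0.49)]
carton2_center [([256.0, 194.0], 0.84)]
new_carton_center [([166.0, 182.0], 0.86), ([183.0, 190.0], 0.66)]
top pos [0.37449074 0.00870153 1.43574221] fwd [ 1.62030175e-01 -6.11283536e-04 -9.86785614e-01]
deck_edge [([249.0, 196.0], 0.92), ([135.0, 208.0], 0.33)]
wire_shelf_edge [([253.0, 170.0], 0.62)]
end_divider [([207.0, 202.0], 0.52)]
divider_grip [([310.0, 200.0], 0.73)]
divider_face [([306.0, 167.0], 0.87)]
carton0_center [([214.0, 177.0], 0.57), ([250.0, 194.0], 0.35)]
carton1_center [([234.0, 174.0], 0.84), ([324.0, 178.0], 0.59), ([243.0, 242.0], 0.56)]
carton2_center []
new_carton_center [([183.0, 239.0], 0.76), ([148.0, 243.0], 0.61)]
{'t': 1.0, 'q': array([-1.33908476,  0.47694516,  0.02243759,  1.55540762, -0.01148014,
        1.10925593, -0.08311016]), 'joint_vel': array([ 2.05842060e-03, -3.21403322e-04,  1.99957247e-05,  1.89415347e-04,
        4.08597915e-04,  1.09229671e-03,  9.50270857e-04]), 'joint_torque': array([-1.50176736e-03, -5.96322405e+01,  1.60515770e+00, -2.81551623e+01,
        1.24569653e-02,  1.41285229e-03,  3.25200108e-05]), 'eef_pos': array([0.22500608, 0.63640624, 0.40474222]), 'tool_rot': array([1.49640882e-05, 1.69117033e-01, 9.85595975e-01, 5.54010700e-05]), 'contact_force': array([ 0.0874923 , -0.95156238,  0.40190493]), 'torque': array([-0.04406544,  0.00892643, -0.0579838 ]), 'grasp_force': 0.0, 'gripper_width': 0.9991934135282134}
```

View pics/side0.png

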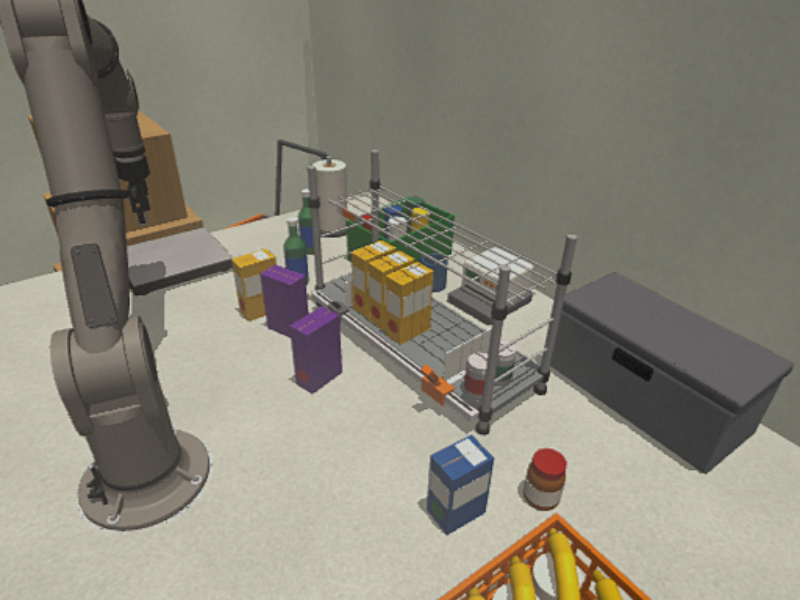

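View pics/top0.png

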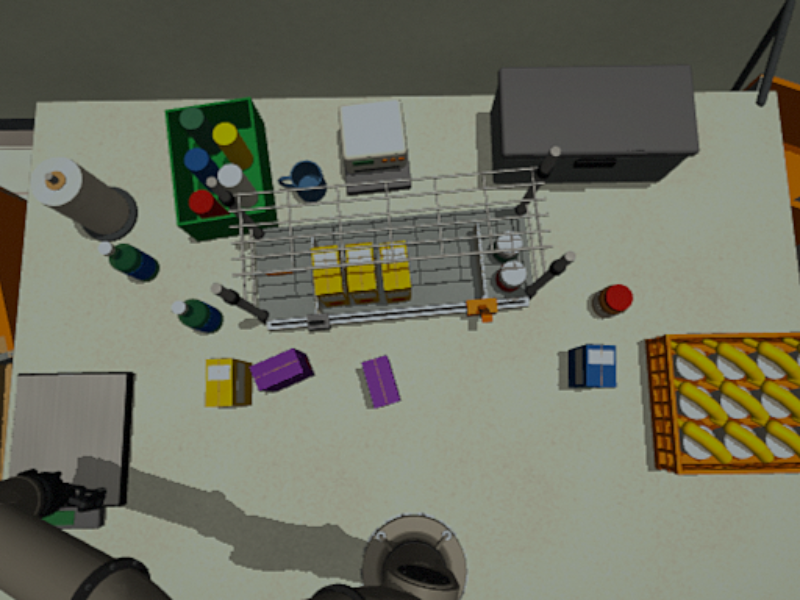

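Yellow loose carton: side view px (163,181), top (145,244). The purple look-alikes are at top px (179,237) and (243,244), so they don't fit the description. The row of three yellow cartons, the orange tab (top px 308,198) and the bystanders are visible. Next I measure from the point cloud.

Run:
```python
from h import *
P={};I={}
for n in("side","top"):
    P[n]=cloud(n,np.load(n+"_d.npy")); I[n]=cv2.cvtColor(cv2.imread(n+".png"),cv2.COLOR_BGR2HSV)
crop=cv2.imread("top.png")[150:270,120:330]; cv2.imwrite("pics/c1.png",cv2.resize(crop,None,fx=3.8,fy=3.8))
def rect(n,m,lab):
    k,L,S,_=cv2.connectedComponentsWithStats(m.astype(np.uint8))
    for i in range(1,k):
        if S[i,4]<60: continue
        q=P[n][L==i]; r=cv2.minAreaRect((q[:,:2]*1000).astype(np.float32)); print(n,lab,"px",S[i,:4],"n",S[i,4],"rect",np.round(r[0],0),np.round(r[1],0),round(r[2],1),"z",np.round(np.median(q[:,2]),3))
h=I["top"]; p=P["top"]; valid=np.load("top_d.npy")>0
rect("top",valid&(abs(p[...,2]-.17)<.008)&(p[...,0]>.3),"ztop170")
rect("top",valid&(abs(p[...,2]-.23)<.008)&(p[...,0]>.3)&(h[...,1]>60),"ztop230")
rect("top",valid&(h[...,0]>5)&(h[...,0]<16)&(h[...,1]>170)&(abs(p[...,1])<.4)&(p[...,2]<.2)&(p[...,0]>.4),"orange")
rect("top",valid&(abs(p[...,2]-.06)<.007)&(p[...,0]>.4),"shelf")
rect("top",valid&(abs(p[...,2]-.14)<.006)&(p[...,0]>.45),"divtop")
rect("top",valid&(abs(p[...,2]-.305)<.012)&(p[...,0]>.45),"wire")
for k in("deck_edge","divider_grip","divider_face","wire_shelf_edge"):
  for n,px in (("side",{"deck_edge":(245,220),"divider_grip":(277,239),"divider_face":(298,224),"wire_shelf_edge":(259,158)}[k]),("top",{"deck_edge":(249,196),"divider_grip":(310,200),"divider_face":(306,167),"wire_shelf_edge":(253,170)}[k])):
    K,R,t=cam(n); z={"deck_edge":.06,"divider_grip":.102,"divider_face":.1,"wire_shelf_edge":.3}[k]
    c=-R.T@t; d=R.T@np.linalg.inv(K)@np.array([*px,1.]); print(k,n,np.round(c+d*(z-c[2])/d[2],3))
```

```text
top ztop170 px [369 101  25   4] n 71 rect [ 893. -416.] [87. 13.] 89.4 z 0.165
top ztop170 px [ 40 117  24  22] n 83 rect [810. 713.] [33. 97.] 48.8 z 0.17
top ztop170 px [159 223  35  28] n 535 rect [440. 285.] [ 57. 100.] 22.9 z 0.169
top ztop170 px [131 229  18  32] n 541 rect [415. 404.] [99. 57.] 3.0 z 0.169
top ztop170 px [231 228  25  34] n 523 rect [412.  67.] [100.  56.] 15.9 z 0.17
top ztop230 px [ 29 110  13  12] n 83 rect [836. 739.] [37. 39.] 49.9 z 0.235
top ztop230 px [243 167  20  19] n 305 rect [624.  31.] [57. 56.] 6.6 z 0.23
top ztop230 px [221 169  19  18] n 288 rect [621. 102.] [53. 56.] 3.9 z 0.229
top ztop230 px [200 171  19  18] n 290 rect [616. 171.] [53. 56.] 6.3 z 0.23
top orange px [305 195  10  11] n 67 rect [ 563. -167.] [36. 44.] 62.8 z 0.108
top shelf px [113  80   7  47] n 61 rect [948. 540.] [184.  10.] 8.4 z 0.061
top shelf px [221 104  37   6] n 65 rect [927.  81.] [  7. 135.] 5.0 z 0.06
top shelf px [ 58 123  20  25] n 62 rect [817. 709.] [ 38. 101.] 58.9 z 0.06
top shelf px [312 131  24   9] n 127 rect [ 810. -231.] [28. 86.] 5.5 z 0.06
top shel
[... 1614 characters left out ...]

top divtop px [317 150  17  10] n 98 rect [ 715. -219.] [30. 55.] 4.6 z 0.143
top divtop px [ 69 156  17  17] n 88 rect [697. 637.] [50. 58.] 71.8 z 0.14
top divtop px [319 167  17  17] n 155 rect [ 644. -223.] [54. 55.] 83.7 z 0.143
top divtop px [114 192  17  17] n 92 rect [567. 475.] [49. 58.] 68.7 z 0.14
top wire px [141 107 213  70] n 2376 rect [719.  41.] [170. 641.] 4.8 z 0.306
deck_edge side [0.568 0.021 0.06 ]
deck_edge top [0.587 0.048 0.06 ]
divider_grip side [ 0.568 -0.17   0.102]
divider_grip top [ 0.563 -0.167  0.102]
divider_face side [ 0.681 -0.147  0.1  ]
divider_face top [ 0.682 -0.157  0.1  ]
wire_shelf_edge side [0.632 0.029 0.3  ]
wire_shelf_edge top [0.629 0.028 0.3  ]
```

View pics/c1.png

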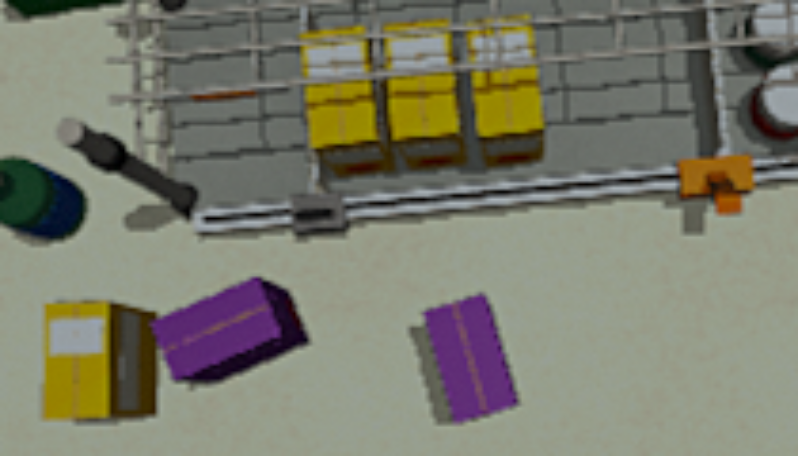

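Candidates in the top view: yellow at (145,244), and purple at (179,237) and (243,244). The enlarged crop confirms that only the yellow one, with white band, fits. It is at world (415,404) mm with yaw +3°, and the rack yaw is about 4.5°. The tool can't lean, so I'll hold the carton near its front edge (42 mm ahead of its centre), which keeps the upright hand in front of the wire shelf.

```bash
python3 -m pendant '[[0.08,-0.0272,-0.0214,0,0],[0.08,-0.0272,-0.0214,0,0],[0.08,-0.0272,-0.0214,0,0],[0.08,-0.0272,-0.0214,0,0],[0.08,-0.0272,-0.0214,0,0],[0.08,-0.0272,-0.0214,0,0],[0.08,-0.0272,-0.0214,0,0],[0.08,-0.0272,-0.0214,0,0],[0.08,0,0,0,-5.6],[0.08,0,0,0,-5.6],[0.08,0,0,0,-5.6],[0.08,0,0,0,-5.7]]' 40
python3 -m pendant '[[0.08,0,0,0,0],[0.08,0,0,0,0]]'
```

```text
t: 2.0
eef_pos: [0.3733, 0.4022, 0.4049]
tool_rot: [0.0, -0.029, 1.0, 0.0]
contact_force: [-0.2, 0.3, -0.1]
gripper_width: 0.938
grasp_force: 0.0
t: 2.17
eef_pos: [0.3732, 0.4024, 0.4048]
tool_rot: [0.0, -0.025, 1.0, 0.0]
contact_force: [0.5, 0.3, 0.0]
gripper_width: 0.94
grasp_force: 0.0
```

```bash
python3 -m pendant '[[0.08,0,0,0.025,0],[0.08,0,0,0.025,0],[0.08,0,0,0.025,0],[0.08,0,0,0.025,0],[0.08,0,0,0,0],[0.04,0,0,0,0],[0.04,0,0,0,0],[0.04,0,0,0,0],[0.04,0,0,0,0],[0.04,0,0,0,0],[0.04,0,0,0,0],[0.04,0,0,0,0]]' 60
python3 -m pendant '[[0.04,0,0,0,0],[0.04,0,0,0,0],[0.04,0,0,-0.005,0],[0.04,0,0,-0.01,0],[0.04,0,0,-0.015,0],[0.04,0,0,-0.02,0],[0.04,0,0,0,0],[0.04,0,0,0,0]]' 60
python3 - <<'E'
from h import *
o=bot.get_obs();print(o["eef_pos"],o["tool_rot"],o["contact_force"],o["gripper_width"],o["grasp_force"])
v=[]
for n in("side","top"):
    p,d=bot.read_camera(n); np.save(n+"_d.npy",d); cv2.imwrite(n+".png",p)
    c=pix(n,[.41,.40,.15]); x,y=np.clip(c-60,0,[392,264]).astype(int); v.append(cv2.resize(p[y:y+120,x:x+120],(400,400)))
cv2.imwrite("pics/g1.png",np.hstack(v))
E
```

```text
t: 3.17
eef_pos: [0.3734, 0.403, 0.3064]
tool_rot: [0.001, -0.026, 1.0, 0.001]
contact_force: [-1.0, -2.1, 8.0]
gripper_width: 0.647
grasp_force: 64.1
t: 3.83
eef_pos: [0.3733, 0.4027, 0.3561]
tool_rot: [0.001, -0.026, 1.0, 0.001]
contact_force: [0.7, -0.8, -2.2]
gripper_width: 0.642
grasp_force: 63.6
[0.37331506 0.40272782 0.35608404] [ 9.15561873e-04 -2.63585157e-02  9.99651427e-01  1.18987210e-03] [ 0.71432942 -0.78445566 -2.18880094] 0.6423495503095513 63.59529376029968
```

View pics/g1.png

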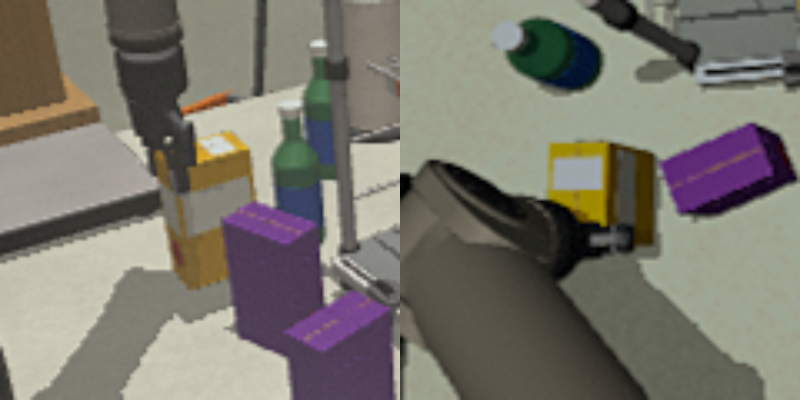

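```bash
python3 -m pendant '[[0.04,0,0,-0.015,0],[0.04,0,0,-0.025,0],[0.04,0,0,-0.03,0],[0.04,0,0,-0.03,0],[0.04,0,0,-0.03,0],[0.04,0,0,-0.02,0],[0.04,-0.003,-0.012,0,0],[0.04,-0.005,-0.021,0,0],[0.04,-0.0078,-0.033,0,0],[0.04,-0.0078,-0.033,0,0],[0.04,-0.0078,-0.033,0,0],[0.04,-0.0078,-0.033,0,0]]'
python3 -m pendant '[[0.04,-0.0078,-0.033,0,0],[0.04,-0.0078,-0.033,0,0],[0.04,-0.0078,-0.033,0,0],[0.04,-0.0078,-0.033,0,0],[0.04,-0.0078,-0.033,0,0],[0.04,-0.0078,-0.033,0,0],[0.04,-0.0078,-0.033,0,0],[0.04,-0.0078,-0.033,0,0],[0.04,-0.006,-0.026,0,0],[0.04,-0.003,-0.012,0,0],[0.04,-0.0015,-0.006,0,-1.5],[0.04,0,0,0,0]]'
python3 -m pendant '[[0.04,0,0,0,0],[0.04,0,0,0,0]]'
python3 - <<'E'
from h import *
o=bot.get_obs();print(o["eef_pos"],o["tool_rot"],o["contact_force"],o["gripper_width"],o["grasp_force"])
for n in("side","top"):
    p,d=bot.read_camera(n); np.save(n+"_d.npy",d); cv2.imwrite(n+".png",p)
p=cv2.imread("side.png");x,y=120,40;cv2.imwrite("pics/s2.png",cv2.resize(p[y:y+220,x:x+280],None,fx=2.7,fy=2.7))
E
```

```text
t: 4.93
eef_pos: [0.4208, 0.2375, 0.5027]
tool_rot: [-0.001, -0.026, 1.0, -0.001]
contact_force: [0.8, 0.0, -1.2]
gripper_width: 0.648
grasp_force: 63.9
t: 5.93
eef_pos: [0.5095, -0.0662, 0.5028]
tool_rot: [-0.002, -0.038, 0.999, -0.001]
contact_force: [0.4, 0.6, -2.1]
gripper_width: 0.648
grasp_force: 64.0
t: 6.1
eef_pos: [0.5097, -0.0633, 0.5037]
tool_rot: [-0.001, -0.04, 0.999, 0.0]
contact_force: [0.1, -0.7, -1.5]
gripper_width: 0.648
grasp_force: 64.0
[ 0.50966077 -0.06327739  0.50366406] [-9.57840173e-04 -3.96303824e-02  9.99213946e-01  7.40556085e-05] [ 0.13824538 -0.65661067 -1.49503533] 0.6478843274658466 63.99824023246765
```

View pics/s2.png

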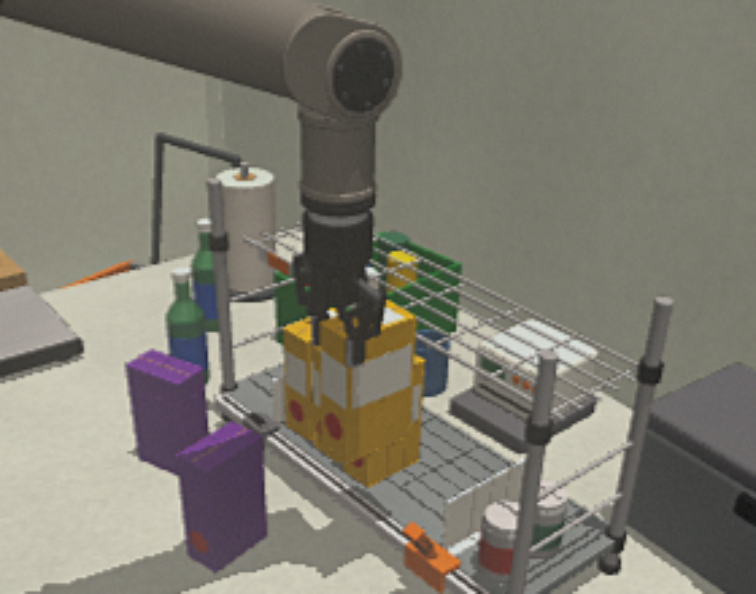

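The carton is held upright at about side px (250,180), clear of everything. Next I shift right, lower in front of the rack, and insert.

```bash
python3 -m pendant '[[0.04,0,-0.01,0.01,0],[0.04,0,-0.01,0.02,0],[0.04,0,0,0.025,0],[0.04,0,0,0.025,0],[0.04,0,0,0.018,0],[0.04,0,0,0.01,0],[0.04,-0.008,0,0,0],[0.04,-0.012,0,0,0],[0.04,-0.015,0,0,0],[0.04,-0.015,0,0,0],[0.04,-0.01,0,0,0],[0.04,0,0,0,0]]'
python3 -m pendant '[[0.04,-0.008,0,0,0],[0.04,-0.008,0,0,0],[0.04,-0.005,0,0,0],[0.04,-0.003,0,0,0],[0.04,0,0,0,0],[0.04,0,0,0,0]]'
```

```text
t: 7.2
eef_pos: [0.5738, -0.0782, 0.3977]
tool_rot: [0.002, -0.04, 0.999, -0.0]
contact_force: [0.1, 0.0, -1.8]
gripper_width: 0.648
grasp_force: 63.9
t: 7.7
eef_pos: [0.5952, -0.0773, 0.3966]
tool_rot: [-0.0, -0.039, 0.999, -0.0]
contact_force: [-1.3, -0.4, -1.6]
gripper_width: 0.648
grasp_force: 64.1
```

```bash
python3 -m pendant '[[0.04,0,0,0.008,0],[0.04,0,0,0.008,0],[0.04,0,0,0.006,0],[0.04,0,0,0.003,0],[0.04,0,0,0.002,0],[0.04,0,0,0.001,0],[0.04,0,0,0,0],[0.04,0,0,0,0]]'
python3 - <<'E'
from h import *
for n in("side","top"):
    p,d=bot.read_camera(n); np.save(n+"_d.npy",d); cv2.imwrite(n+".png",p)
p=cv2.imread("side.png");x,y=170,90;cv2.imwrite("pics/s3.png",cv2.resize(p[y:y+180,x:x+240],None,fx=3.2,fy=3.2))
P=cloud("side",np.load("side_d.npy")); h=cv2.cvtColor(p,cv2.COLOR_BGR2HSV)
c=np.deg2rad(4.5); e=np.array([.582,.030])
Q=P[...,:2]-e; X=Q@[np.cos(c),np.sin(c)]; Y=Q@[-np.sin(c),np.cos(c)]
yel=(h[...,0]>18)&(h[...,0]<32)&(h[...,1]>120)
m=yel&(X>-.03)&(X<.13)&(Y<-.11)&(Y>-.16)
for a in np.arange(.06,.24,.02):
    k=m&(abs(P[...,2]-a)<.01)
    if k.sum()>4: print(round(a+0,2),k.sum(),"X",np.percentile(X[k],[1,99]).round(3),"Y",np.median(Y[k]).round(3))
E
```

```text
t: 8.37
eef_pos: [0.5954, -0.0773, 0.3689]
tool_rot: [0.0, -0.039, 0.999, -0.0]
contact_force: [0.6, -0.5, -1.7]
gripper_width: 0.646
grasp_force: 64.0
0.06 24 X [-0.005  0.103] Y -0.137
0.08 93 X [-0.006  0.09 ] Y -0.138
0.1 96 X [-0.005  0.095] Y -0.138
0.12 107 X [-0.005  0.092] Y -0.138
0.14 38 X [-0.005  0.095] Y -0.137
0.16 11 X [-0.004  0.093] Y -0.139
0.18 9 X [-0.002  0.093] Y -0.137
0.2 73 X [-0.006  0.095] Y -0.138
0.22 81 X [-0.008  0.095] Y -0.137
```

View pics/s3.png

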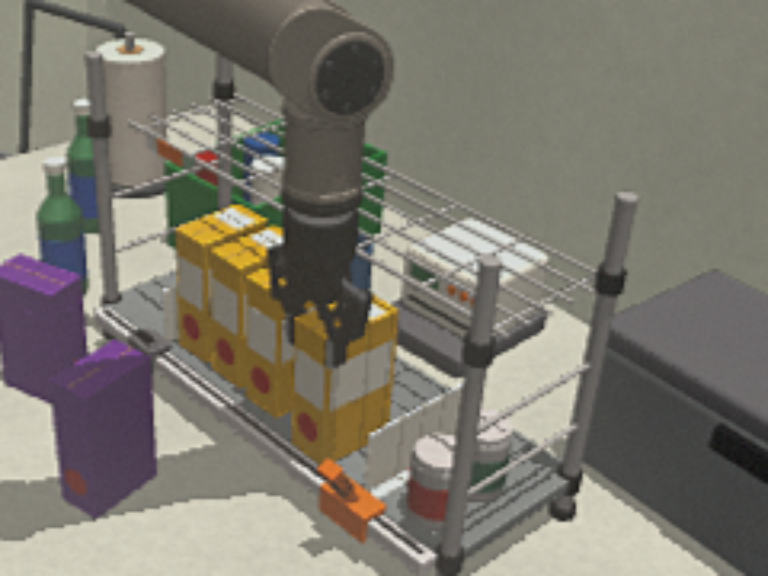

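The carton is upright over the shelf at crop (345,370), and its centre is about 45 mm behind the edge. I'll nudge it 4 mm in, set it down, release and lift clear.

```bash
python3 -m pendant '[[0.04,-0.004,0,0,0],[0.04,0,0,0.0012,0],[0.04,0,0,0.001,0],[0.04,0,0,0.001,0],[0.04,0,0,0,0]]'
python3 -m pendant '[[0.04,0,0,0.001,0],[0.04,0,0,0,0]]'
```

```text
t: 8.88
eef_pos: [0.5994, -0.0771, 0.3665]
tool_rot: [0.0, -0.039, 0.999, 0.0]
contact_force: [-3.0, 0.6, 5.4]
gripper_width: 0.643
grasp_force: 64.6
t: 9.05
eef_pos: [0.5994, -0.0773, 0.3664]
tool_rot: [0.001, -0.039, 0.999, 0.0]
contact_force: [-6.6, -0.7, 11.6]
gripper_width: 0.648
grasp_force: 65.2
```

```bash
python3 -m pendant '[[0.045,0,0,0,0],[0.06,0,0,0,0],[0.075,0,0,0,0],[0.075,0,0,0,0],[0.075,0,0,0,0],[0.075,0.004,0,0,0],[0.075,0.01,0,0,0],[0.075,0.018,0,0,0],[0.075,0.02,0,0,0],[0.075,0.018,0,0,0],[0.075,0.01,0,0,0],[0.0,0,0,0.02,0]]'
python3 -m pendant '[[0,0,0,0.03,0],[0,0,0,0.03,0],[0,0,0,0.02,0],[0,0,0,0,0]]'
python3 - <<'E'
from h import *
for n in("side","top"):
    p,d=bot.read_camera(n); np.save(n+"_d.npy",d); cv2.imwrite(n+".png",p)
c=np.deg2rad(4.5); e=np.array([.582,.030])
R2=np.array([[np.cos(c),np.sin(c)],[-np.sin(c),np.cos(c)]])
print("tcp rack",R2@(bot.get_obs()["eef_pos"][:2]-e))
p=cv2.imread("side.png");P=cloud("side",np.load("side_d.npy")); h=cv2.cvtColor(p,cv2.COLOR_BGR2HSV)
Q=(P[...,:2]-e)@R2.T;X,Y=Q[...,0],Q[...,1]
yel=(h[...,0]>18)&(h[...,0]<32)&(h[...,1]>120)
m=yel&(X>-.03)&(X<.13)&(Y<-.125)&(Y>-.16)&(P[...,2]<.22)
for a in (.08,.1,.12,.2):
    k=m&(abs(P[...,2]-a)<.01); print(a,"X",np.percentile(X[k],[1,50,99]).round(3),"Yfit",np.polyfit(X[k],Y[k],1).round(3))
# all tops in side cam
m=(abs(P[...,2]-.23)<.006)&(X>-.02)&(X<.13)&(Y>-.2)&(Y<.22)&(h[...,1]>90)
k,L,S,_=cv2.connectedComponentsWithStats(m.astype(np.uint8))
for i in range(1,k):
    if S[i,4]>40:
        q=Q[L==i]; r=cv2.minAreaRect((q*1000).astype(np.float32)); print("top",S[i,4],np.round(r[0]),np.round(r[1]),round(r[2],1), "X",np.percentile(q[:,0],[1,99]).round(3),"Y",np.percentile(q[:,1],[1,99]).round(3))
# rail / edge check, orange tab, divider panel
m=(h[...,0]>4)&(h[...,0]<15)&(h[...,1]>180)&(X<.02)&(X>-.1)&(Y<-.1)&(Y>-.3)
for a in(.07,.08,.09,.1,.11,.12):
    k=m&(abs(P[...,2]-a)<.005)
    if k.sum(): print("tab z",a,k.sum(),"X",np.percentile(X[k],[5,95]).round(3),"Y",np.percentile(Y[k],[5,95]).round(3))
E
```

```text
t: 10.05
eef_pos: [0.5184, -0.0843, 0.3471]
tool_rot: [0.002, -0.039, 0.999, 0.0]
contact_force: [0.8, -0.0, 0.2]
gripper_width: 0.757
grasp_force: 0.0
t: 10.38
eef_pos: [0.5176, -0.0828, 0.261]
tool_rot: [-0.003, -0.04, 0.999, 0.0]
contact_force: [-0.9, 1.0, -0.1]
gripper_width: 0.17
grasp_force: 0.0
tcp rack [-0.07128542 -0.10812565]
0.08 X [-0.001  0.033  0.096] Yfit [-0.085 -0.134]
0.1 X [-0.001  0.04   0.098] Yfit [-0.043 -0.137]
0.12 X [-0.001  0.042  0.098] Yfit [-0.054 -0.136]
0.2 X [-0.001  0.046  0.097] Yfit [-0.057 -0.135]
top 98 [ 42. 119.] [92. 52.] 88.0 X [0.016 0.068] Y [0.076 0.164]
top 64 [ 88. -22.] [86. 45.] 39.5 X [0.046 0.114] Y [-0.036  0.019]
top 227 [  49. -112.] [ 57. 103.] 88.1 X [-0.001  0.1  ] Y [-0.14  -0.083]
tab z 0.07 65 X [-0.029  0.   ] Y [-0.23  -0.171]
tab z 0.08 1 X [-0.017 -0.017] Y [-0.205 -0.205]
tab z 0.12 9 X [-0.058 -0.05 ] Y [-0.208 -0.189]
```

```bash
python3 -m pendant '[[0,-0.012,-0.002,0,0],[0,-0.018,-0.001,0,0],[0,-0.015,0,0,0],[0,-0.008,0,0,0],[0,-0.003,0,0,0],[0,-0.003,0,0,0],[0,-0.003,0,0,0],[0,-0.003,0,0,0],[0,-0.003,0,0,0],[0,-0.002,0,0,0],[0,0,0,0,0]]'
cat > m.py <<'E'
from h import *
for n in("side","top"):
    p,d=bot.read_camera(n); np.save(n+"_d.npy",d); cv2.imwrite(n+".png",p)
c=np.deg2rad(4.5); e=np.array([.582,.030])
R2=np.array([[np.cos(c),np.sin(c)],[-np.sin(c),np.cos(c)]])
print("tcp rack",R2@(bot.get_obs()["eef_pos"][:2]-e))
p=cv2.imread("side.png");P=cloud("side",np.load("side_d.npy")); h=cv2.cvtColor(p,cv2.COLOR_BGR2HSV)
Q=(P[...,:2]-e)@R2.T;X,Y=Q[...,0],Q[...,1]
m=(abs(P[...,2]-.23)<.006)&(X>-.02)&(X<.13)&(Y>-.2)&(Y<.22)&(h[...,1]>90)
k,L,S,_=cv2.connectedComponentsWithStats(m.astype(np.uint8))
for i in range(1,k):
    if S[i,4]>40:
        q=Q[L==i]; r=cv2.minAreaRect((q*1000).astype(np.float32)); print("top",S[i,4],np.round(r[0]),np.round(r[1]),round(r[2],1), "X",np.percentile(q[:,0],[1,99]).round(3),"Y",np.percentile(q[:,1],[1,99]).round(3))
E
python3 m.py
```

```text
t: 11.4
eef_pos: [0.5895, -0.0808, 0.2645]
tool_rot: [-0.0, -0.039, 0.999, 0.0]
contact_force: [-1.4, 0.4, 1.5]
gripper_width: 0.002
grasp_force: 0.4
tcp rack [-0.00128057 -0.11104657]
top 309 [68. 99.] [129. 103.] 89.7 X [0.016 0.118] Y [0.036 0.163]
top 60 [23.  2.] [68. 32.] 49.8 X [0.013 0.057] Y [-0.035  0.023]
top 83 [  82. -114.] [57. 97.] 88.4 X [0.033 0.129] Y [-0.142 -0.086]
```

```bash
python3 -m pendant '[[0,0.01,0,0,0],[0,0.02,0,0,0],[0,0.03,0,0,0],[0,0.03,0,0,0],[0,0.03,0,0,0],[0,0,0,0,0]]'
cat >> m.py <<'E'
yel=(h[...,0]>16)&(h[...,0]<34)&(h[...,1]>70)
m=yel&(X>-.03)&(X<.15)&(Y<-.122)&(Y>-.16)&(P[...,2]<.235)
for a in (.08,.1,.12,.14,.16,.18,.2,.22):
    k=m&(abs(P[...,2]-a)<.01)
    if k.sum()>5: print(a,k.sum(),"X",np.percentile(X[k],[1,50,99]).round(3),"Yfit",np.polyfit(X[k],Y[k],1).round(3))
E
python3 m.py
python3 - <<'E'
from h import *
p=cv2.imread("side.png");x,y=200,100;cv2.imwrite("pics/s4.png",cv2.resize(p[y:y+160,x:x+200],None,fx=3.5,fy=3.5))
E
```

```text
t: 12.0
eef_pos: [0.4633, -0.0911, 0.2635]
tool_rot: [-0.003, -0.038, 0.999, 0.001]
contact_force: [-0.2, 0.7, -0.1]
gripper_width: -0.001
grasp_force: 0.0
tcp rack [-0.12253057 -0.11107225]
top 232 [66. 21.] [106. 114.] 0.4 X [0.015 0.116] Y [-0.036  0.072]
top 224 [  52. -113.] [ 59. 102.] 87.0 X [0.001 0.101] Y [-0.142 -0.084]
0.08 87 X [0.    0.035 0.1  ] Yfit [-0.08  -0.134]
0.1 95 X [0.001 0.048 0.098] Yfit [-0.05  -0.136]
0.12 104 X [0.    0.039 0.101] Yfit [-0.088 -0.134]
0.14 40 X [0.001 0.029 0.1  ] Yfit [-0.06  -0.135]
0.16 19 X [0.    0.008 0.097] Yfit [-0.064 -0.135]
0.18 16 X [0.001 0.008 0.101] Yfit [-0.052 -0.136]
0.2 100 X [0.001 0.042 0.097] Yfit [-0.068 -0.135]
0.22 155 X [0.    0.042 0.1  ] Yfit [-0.061 -0.133]
```

View pics/s4.png

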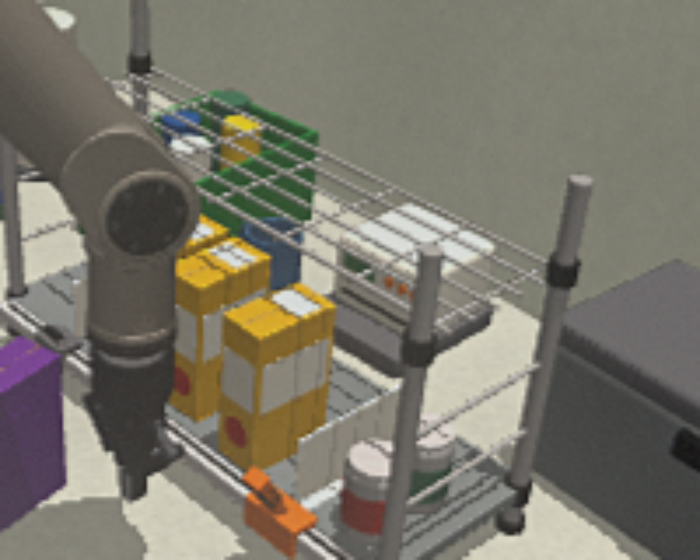

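The carton only leaned briefly when the gripper body touched it. It now stands upright again (crop px 275,375), its centre about 50 mm behind the edge and its yaw about −3.5°. I'll regrasp it at its front edge, square it up and carry it about 10 mm deeper.

```bash
python3 -m pendant '[[0.075,0,0.004,-0.02,0],[0.075,0,0,-0.03,0],[0.075,0,0,-0.03,0],[0.075,0,0,-0.021,0],[0.075,0,0,0,0],[0.075,-0.012,0,0,0],[0.075,-0.022,0,0,0],[0.075,-0.025,0,0,0],[0.075,-0.025,0,0,0],[0.075,-0.022,0,0,0],[0.075,-0.012,0,0,0],[0.075,-0.004,0,0,0]]' 60
python3 -m pendant '[[0.075,0,0,0,0],[0.06,0,0,0,0],[0.05,0,0,0,0],[0.04,0,0,0,0],[0.04,0,0,0,0],[0.04,0,0,0,0],[0.04,0,0,-0.002,0],[0.04,0,0,-0.002,0],[0.04,0,0,0,0]]'
python3 m.py
```

```text
t: 13.1
eef_pos: [0.5939, -0.0754, 0.3635]
tool_rot: [-0.0, -0.04, 0.999, -0.0]
contact_force: [0.3, -0.2, 0.1]
gripper_width: 0.876
grasp_force: 0.0
t: 13.85
eef_pos: [0.5913, -0.0766, 0.37]
tool_rot: [0.0, -0.04, 0.999, 0.0]
contact_force: [0.9, -0.4, -0.7]
gripper_width: 0.64
grasp_force: 63.4
tcp rack [ 0.00087556 -0.10695119]
top 280 [ 69. 101.] [129. 103.] 90.0 X [0.017 0.117] Y [0.037 0.163]
top 68 [  85. -127.] [76. 40.] 43.4 X [0.045 0.103] Y [-0.141 -0.088]
0.08 84 X [0.001 0.041 0.1  ] Yfit [-0.08  -0.133]
0.1 96 X [0.002 0.045 0.098] Yfit [-0.047 -0.136]
0.12 102 X [0.002 0.045 0.102] Yfit [-0.068 -0.134]
0.14 65 X [0.002 0.041 0.102] Yfit [-0.072 -0.134]
0.16 20 X [0.001 0.006 0.099] Yfit [-0.053 -0.134]
0.18 17 X [0.001 0.009 0.103] Yfit [-0.039 -0.135]
0.2 55 X [0.012 0.059 0.1  ] Yfit [-0.026 -0.136]
0.22 79 X [-0.011  0.065  0.105] Yfit [-0.035 -0.135]
```

```bash
python3 -m pendant '[[0.04,-0.003,0,0,0],[0.04,-0.004,0,0,0],[0.04,-0.004,0,0,0],[0.04,0,0,0.0015,0],[0.04,0,0,0.0015,0],[0.04,0,0,0,0],[0.045,0,0,0,0],[0.055,0,0,0,0],[0.065,0,0,0,0],[0.075,0,0,0,0],[0.075,0,0,0,0],[0.075,0,0,0,0]]'
python3 -m pendant '[[0.075,0.006,0,0,0],[0.075,0.014,0,0,0],[0.075,0.025,0,0,0],[0.075,0.03,0,0,0],[0.075,0.025,0,0,0],[0.075,0.02,0,0,0],[0.075,0,0,0,0]]'
cat >> m.py <<'E'
for n in("side","top"):
  for kk,z in(("divider_grip",.102),("divider_face",.1)):
    r=bot.pinpoint(kk,n)[0]; K,R,t=cam(n); cc=-R.T@t; d=R.T@np.linalg.inv(K)@np.array([*r["at"],1.]); w=cc+d*(z-cc[2])/d[2]
    print(kk,n,round(r["score"],2),w.round(3),"rack",(R2@(w[:2]-e)).round(3))
m=(h[...,0]>4)&(h[...,0]<15)&(h[...,1]>150)&(X<.02)&(X>-.1)&(Y<-.1)&(Y>-.3)
for a in(.085,.095,.105,.115,.125):
    k=m&(abs(P[...,2]-a)<.005)
    if k.sum()>2: print("tab z",a,k.sum(),"X",np.percentile(X[k],[5,95]).round(3),"Y",np.percentile(Y[k],[5,95]).round(3))
cv2.imwrite("pics/s5.png",np.hstack([cv2.resize(p[180:280,210:310],(400,400)),cv2.resize(cv2.imread("top.png")[150:230,240:340],(400,400))]))
E
python3 m.py
```

```text
t: 14.95
eef_pos: [0.6024, -0.0757, 0.3668]
tool_rot: [0.0, -0.04, 0.999, 0.0]
contact_force: [0.1, -0.1, 0.0]
gripper_width: 0.876
grasp_force: 0.0
t: 15.53
eef_pos: [0.4785, -0.0862, 0.3661]
tool_rot: [-0.002, -0.038, 0.999, 0.001]
contact_force: [-1.0, 0.9, 0.1]
gripper_width: 0.878
grasp_force: 0.0
tcp rack [-0.10862583 -0.10710231]
top 49 [100.  53.] [81. 41.] 45.7 X [0.06  0.118] Y [0.037 0.093]
top 169 [64. -7.] [101.  59.] 0.6 X [0.015 0.114] Y [-0.036  0.022]
top 218 [  64. -112.] [ 58. 103.] 88.6 X [0.012 0.113] Y [-0.141 -0.084]
0.08 84 X [0.011 0.047 0.11 ] Yfit [-0.073 -0.133]
0.1 93 X [0.011 0.056 0.109] Yfit [-0.054 -0.135]
0.12 105 X [0.011 0.054 0.112] Yfit [-0.072 -0.133]
0.14 36 X [0.011 0.031 0.112] Yfit [-0.052 -0.135]
0.16 16 X [0.01  0.017 0.112] Yfit [-0.037 -0.136]
0.18 17 X [0.01  0.018 0.111] Yfit [-0.036 -0.136]
0.2 102 X [0.011 0.055 0.109] Yfit [-0.07  -0.134]
0.22 162 X [0.012 0.056 0.111] Yfit [-0.058 -0.132]
divider_grip side 0.81 [ 0.562 -0.17   0.102] rack [-0.036 -0.198]
divider_face side 0.77 [ 0.675 -0.157  0.1  ] rack [ 0.078 -0.193]
divider_grip top 0.71 [ 0.571 -0.169  0.102] rack [-0.026 -0.197]
divider_face top 0.48 [ 0.686 -0.168  0.1  ] rack [ 0.088 -0.206]
tab z 0.115 4 X [-0.048 -0.039] Y [-0.207 -0.205]
tab z 0.125 29 X [-0.059 -0.044] Y [-0.208 -0.189]
```

View pics/s5.png

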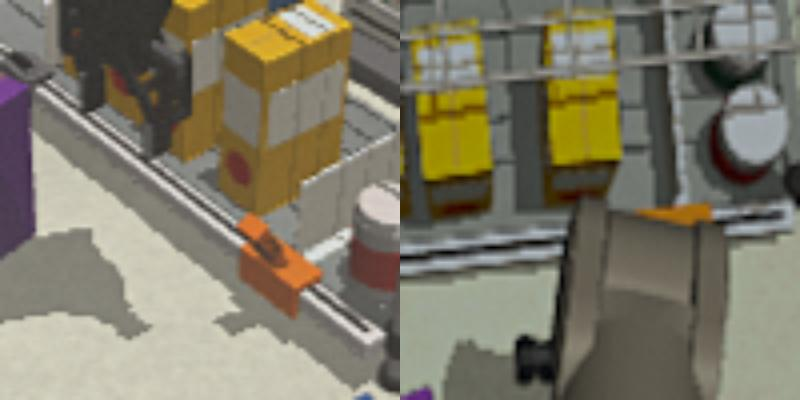

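The new carton is released at x'≈62 mm, in line with the row. The tab shows at left-crop (265,240), with its grip point at rack (−36,−198) mm. Going to pinch it.

```bash
python3 -m pendant '[[0.06,0,-0.02,0,0],[0.06,0,-0.035,0,0],[0.06,-0.01,-0.025,0,0],[0.06,-0.02,-0.011,0,0],[0.06,-0.025,0,0,0],[0.06,-0.018,0,0.015,0],[0.06,0,0,0.03,0],[0.06,0,0,0.03,0],[0.06,0,0,0.02,0],[0.06,0,0,0.013,0],[0.06,0,0,0,0],[0.06,0,0,0,0]]' 40
python3 -m pendant '[[0.03,0,0,0,0],[0.01,0,0,0,0],[0.01,0,0,0,0],[0.01,0,0,0,0],[0.01,0,0,0,0],[0.01,0,0,0,0]]'
python3 - <<'E'
from h import *
p,d=bot.read_camera("side");cv2.imwrite("side.png",p);cv2.imwrite("pics/s6.png",cv2.resize(p[150:290,200:380],None,fx=4,fy=4))
E
```

```text
t: 16.83
eef_pos: [0.5629, -0.1702, 0.2583]
tool_rot: [-0.0, -0.04, 0.999, -0.0]
contact_force: [0.8, 0.1, 0.7]
gripper_width: 0.702
grasp_force: 0.0
t: 17.33
eef_pos: [0.5631, -0.17, 0.2599]
tool_rot: [0.001, -0.04, 0.999, 0.0]
contact_force: [-1.6, 2.4, 5.9]
gripper_width: 0.226
grasp_force: 39.3
```

View pics/s6.png

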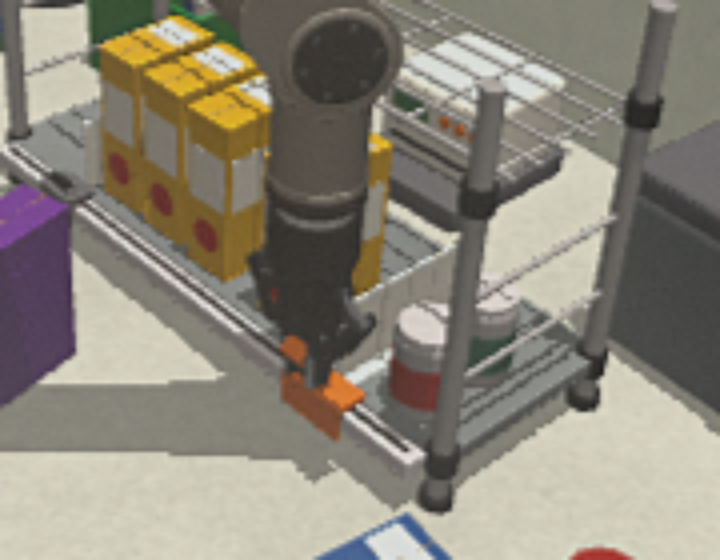

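The tab is gripped (crop 310,365). Now sliding left, slowly, while I watch the force.

```bash
python3 -m pendant '[[0.01,0,0.004,0,0],[0.01,0,0.008,0,0],[0.01,0,0.009,0,0],[0.01,0,0.009,0,0],[0.01,0,0.008,0,0],[0.01,0,0.004,0,0],[0.01,0,0.004,0,0],[0.01,0,0.004,0,0],[0.01,0,0.004,0,0],[0.01,0,0.004,0,0],[0.01,0,0.004,0,0],[0.01,0,0.004,0,0]]'
python3 -m pendant '[[0.01,0,0.004,0,0],[0.01,0,0.004,0,0],[0.01,0,0.004,0,0],[0.01,0,0.004,0,0],[0.01,0,0.004,0,0],[0.01,0,0.004,0,0],[0.01,0,0.004,0,0],[0.01,0,0.004,0,0]]'
python3 m.py | grep -v tab
```

```text
t: 18.38
eef_pos: [0.5579, -0.1048, 0.2599]
tool_rot: [0.002, -0.039, 0.999, -0.001]
contact_force: [0.1, -4.2, 8.3]
gripper_width: 0.228
grasp_force: 40.2
t: 19.05
eef_pos: [0.5555, -0.073, 0.2599]
tool_rot: [0.002, -0.039, 0.999, -0.001]
contact_force: [0.4, -4.4, 8.1]
gripper_width: 0.228
grasp_force: 40.3
tcp rack [-0.03447751 -0.09970486]
top 206 [ 55. 101.] [129.  78.] 88.1 X [0.017 0.084] Y [0.041 0.163]
top 144 [ 90. -73.] [134.  67.] 47.9 X [0.025 0.113] Y [-0.102 -0.01 ]
divider_grip side 0.8 [ 0.552 -0.089  0.102] rack [-0.04  -0.116]
divider_face side 0.8 [ 0.668 -0.07   0.1  ] rack [ 0.078 -0.106]Traceback (most recent call last):
  File "m.py", line 21, in <module>
    r=bot.pinpoint(kk,n)[0]; K,R,t=cam(n); cc=-R.T@t; d=R.T@np.linalg.inv(K)@np.array([*r["at"],1.]); w=cc+d*(z-cc[2])/d[2]
      ~~~~~~~~~~~~~~~~~~^^^
IndexError: list index out of range
```

```bash
python3 -m pendant '[[0.01,0,0.004,0,0],[0.01,0,0.004,0,0],[0.01,0,0.004,0,0],[0.01,0,0.004,0,0],[0.01,0,0.004,0,0],[0.01,0,0.004,0,0]]'
python3 -m pendant '[[0.01,0,0.003,0,0],[0.01,0,0.002,0,0],[0.01,0,0.002,0,0],[0.01,0,0.001,0,0]]'
python3 m.py 2>/dev/null| grep -E "tcp|top|face side"
```

```text
t: 19.8
eef_pos: [0.5536, -0.0496, 0.2598]
tool_rot: [0.002, -0.039, 0.999, -0.001]
contact_force: [0.8, -6.6, 8.6]
gripper_width: 0.223
grasp_force: 40.2
t: 20.13
eef_pos: [0.553, -0.0418, 0.2599]
tool_rot: [0.002, -0.039, 0.999, -0.001]
contact_force: [1.1, -7.1, 7.5]
gripper_width: 0.227
grasp_force: 40.2
tcp rack [-0.03455649 -0.06917361]
top 135 [ 32. 122.] [120.  56.] 61.0 X [0.017 0.08 ] Y [0.066 0.164]
top 159 [ 91. -39.] [142.  70.] 47.1 X [0.019 0.114] Y [-0.072  0.031]
divider_face side 0.71 [ 0.664 -0.029  0.1  ] rack [ 0.078 -0.065]
```

```bash
python3 -m pendant '[[0.01,0,0.002,0,0],[0.01,0,0.002,0,0],[0.01,0,0.002,0,0]]'|grep -E "pos|force"
python3 -m pendant '[[0.01,0,0.0015,0,0],[0.01,0,0.0015,0,0],[0.01,0,0.001,0,0]]'|grep -E "pos|force"
```

```text
eef_pos: [0.5525, -0.0361, 0.2599]
contact_force: [0.8, -6.8, 7.2]
grasp_force: 40.2
eef_pos: [0.5522, -0.0321, 0.2598]
contact_force: [1.7, -7.7, 7.2]
grasp_force: 40.2
```

```bash
python3 -m pendant '[[0.01,0,0.001,0,0],[0.01,0,0.001,0,0],[0.01,0,0.001,0,0]]'|grep -E "pos|force"; python3 m.py 2>/dev/null| grep -E "tcp|top|face side"
python3 - <<'E'
from h import *
p=cv2.imread("side.png"); cv2.imwrite("pics/s7.png",cv2.resize(p[110:250,170:350],None,fx=4,fy=4))
E
```

```text
eef_pos: [0.552, -0.0294, 0.2599]
contact_force: [2.1, -7.5, 6.9]
grasp_force: 40.2
tcp rack [-0.03456375 -0.05670412]
top 113 [ 47. 125.] [84. 57.] 89.5 X [0.018 0.073] Y [0.084 0.167]
top 153 [ 90. -25.] [140.  69.] 49.2 X [0.023 0.115] Y [-0.058  0.044]
divider_face side 0.88 [ 0.672 -0.015  0.1  ] rack [ 0.087 -0.052]
divider_grip top 0.42 [0.567 0.186 0.102] rack [-0.003  0.157]
divider_face top 0.38 [ 0.66  -0.026  0.1  ] rack [ 0.074 -0.062]
```

View pics/s7.png

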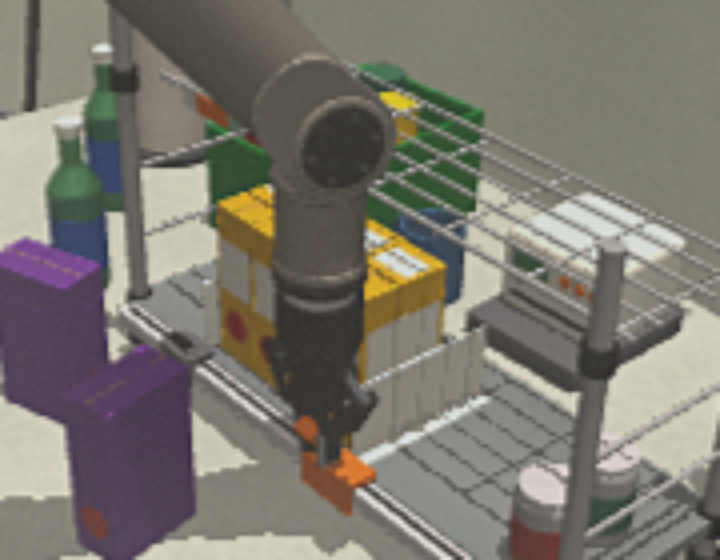

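The row is closed up on itself (crop 220–445). Only the last few millimetres to the clamped divider at crop (208,300) remain.

```bash
for i in 1; do python3 -m pendant '[[0.01,0,0.001,0,0],[0.01,0,0.001,0,0],[0.01,0,0.001,0,0]]'|grep -E "pos|contact"; done
python3 -m pendant '[[0.01,0,0.001,0,0],[0.01,0,0.001,0,0]]'|grep -E "pos|contact"
```

```text
eef_pos: [0.5518, -0.0269, 0.2599]
contact_force: [2.0, -11.8, 7.4]
eef_pos: [0.5516, -0.0264, 0.2599]
contact_force: [3.5, -16.7, 3.8]
```

```bash
python3 -m pendant '[[0.01,0,0.0004,0,0],[0.01,0,0.0004,0,0],[0.01,0,0,0,0]]'|grep -E "pos|contact"
python3 m.py 2>/dev/null| grep -E "tcp|top|face side"
```

```text
eef_pos: [0.5516, -0.0263, 0.2599]
contact_force: [3.5, -15.7, 3.7]
tcp rack [-0.03472223 -0.05377833]
top 107 [ 30. 137.] [101.  47.] 55.3 X [0.017 0.071] Y [0.085 0.172]
top 160 [ 92. -22.] [152.  71.] 47.5 X [0.018 0.116] Y [-0.056  0.051]
divider_face side 0.78 [ 0.672 -0.02   0.1  ] rack [ 0.086 -0.057]
```

```bash
python3 -m pendant '[[0.01,0,0.0005,0,0],[0.01,0,0.0005,0,0],[0.01,0,0,0,0]]'|grep -E "pos|contact"
python3 -m pendant '[[0.01,0,0.0007,0,0],[0.01,0,0,0,0]]'|grep -E "pos|contact"
```

```text
eef_pos: [0.5516, -0.0261, 0.2599]
contact_force: [3.8, -19.6, 3.3]
eef_pos: [0.5515, -0.026, 0.2599]
contact_force: [3.4, -21.1, 3.4]
```

```bash
python3 -m pendant '[[0.03,0,0,0,0],[0.05,0,0,0,0],[0.06,0,0,0,0],[0.06,0,0,0,0],[0.06,0,0,0,0],[0.06,0,0,-0.01,0],[0.06,0,0,-0.02,0],[0.06,0,0,-0.03,0],[0.06,0.01,0,-0.03,0],[0.06,0.03,0,-0.02,0],[0.06,0.03,0,0,0],[0.06,0.03,0,0,0]]'
python3 -m pendant '[[0.06,0.03,-0.02,0,0],[0.06,0.01,-0.03,0,0],[0.06,0,-0.03,0,0],[0.06,0,-0.03,0,0],[0.06,0,-0.03,0,0],[0.06,0,-0.02,0,0],[0.06,0,0,0,0],[0.06,0,0,0,0]]'
python3 m.py 2>/dev/null| grep -E "tcp|top|face|grip"
python3 - <<'E'
from h import *
a=cv2.imread("side.png")[110:250,190:330];b=cv2.imread("top.png")[140:240,190:290]
cv2.imwrite("pics/s8.png",np.hstack([cv2.resize(a,(400,400)),cv2.resize(b,(400,400))]))
E
```

```text
t: 23.77
eef_pos: [0.4504, -0.0281, 0.3702]
tool_rot: [0.002, -0.04, 0.999, 0.0]
contact_force: [0.8, 0.4, 0.3]
gripper_width: 0.704
grasp_force: 0.0
t: 24.43
eef_pos: [0.4235, -0.1915, 0.369]
tool_rot: [0.0, -0.038, 0.999, -0.0]
contact_force: [0.6, 0.6, -0.2]
gripper_width: 0.705
grasp_force: 0.0
tcp rack [-0.17502784 -0.20670579]
top 171 [ 92. -19.] [155.  72.] 49.2 X [0.018 0.115] Y [-0.056  0.057]
divider_grip side 0.7 [ 0.548 -0.035  0.102] rack [-0.039 -0.062]
divider_face side 0.98 [ 0.661 -0.021  0.1  ] rack [ 0.074 -0.057]
divider_grip top 0.95 [ 0.562 -0.022  0.102] rack [-0.024 -0.05 ]
divider_face top 0.58 [ 0.664 -0.018  0.1  ] rack [ 0.078 -0.055]
```

View pics/s8.png

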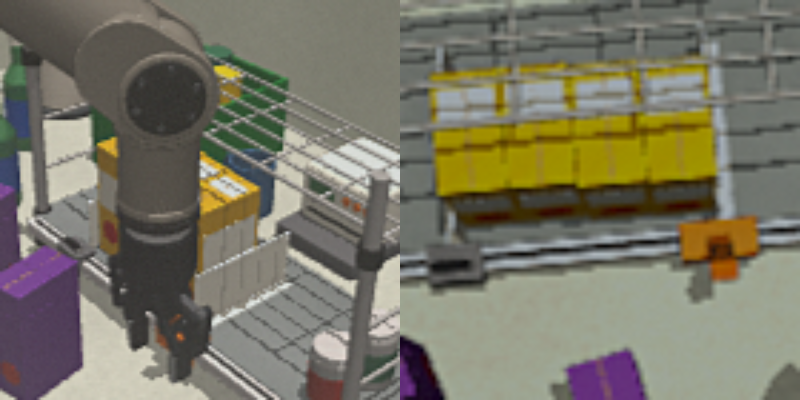

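The top view shows all four cartons closed up (crop x 432–715) between the clamped and the sliding divider, with no visible gaps. One width check, then I hand in.

Run:
```python
from h import *
P=cloud("top",np.load("top_d.npy"));h=cv2.cvtColor(cv2.imread("top.png"),cv2.COLOR_BGR2HSV)
c=np.deg2rad(4.5);Q=(P[...,:2]-[.582,.03])@np.array([[np.cos(c),np.sin(c)],[-np.sin(c),np.cos(c)]]).T
m=(abs(P[...,2]-.23)<.008)&(h[...,1]>90)&(Q[...,0]<.06)&(Q[...,0]>0)&(abs(Q[...,1]-.06)<.2)
r=cv2.minAreaRect((Q[m]*1000).astype(np.float32));print(r,"z",P[m][:,2].mean(),P[m][:,2].std())
print(bot.hand_in())
```

```text
((36.45157241821289, 60.8535270690918), (46.963008880615234, 223.2552490234375), 0.007055140566080809) z 0.22924539542499425 0.0024521260056807373
the job is handed in; nothing more can be done
None
```

The new carton stands in line at the end of the row, and the divider is slid home and released: the row measures about 223 mm, with no visible gaps. I handed the job in at about 24 s; no verdict came back, and the gripper briefly tipped the new carton by about 10° on the way before it settled upright.

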